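# Unhang the meter module from the sloping station stand

### The arm

A 6-joint arm with a two-finger parallel gripper is mounted at the origin on the work surface. World frame = base frame: x ahead of the robot, y to its left, z up, the work surface at z = 0. Lengths are in m, angles in rad, forces in N, time in s.
With the tool pointing down it reaches from about 0.425 to 0.925 m from the base axis. Payload 12.5 kg.
Tool frame: the origin (TCP) lies midway between the tips of the shut fingers; the grasp point (between the pads) lies 19 mm behind it (bot.grasp_offset is the distance from the TCP to the grasp point, in m); z points along the fingers, y is the direction in which the jaws open and shut (so a half turn about z gives the same grasp; the last joint's range is limited). The gripper opens to 85 mm and grips with 20 to 120 N. Pads are 22 mm wide; open, the fingers measure 114 mm over their backs; the gripper's body (76 mm by 85 mm) begins 54 mm behind the grasp point. The pads swing forward as they close: fully open they stand 13 mm farther back than shut.
Start: joints at [-1.33, 0.491, 1.559, -0, 1.092, -0.106], TCP at [0.212, -0.588, 0.231] pointing down, gripper open.
Joint ranges: [-3.1, 3.1], [-0.84, 2.19], [0.05, 2.79], [-1.13, 4.28], [0.06, 2.93], [-2.69, 2.69]. Speed limits (rad/s): [2.22, 2.22, 2.79, 3.14, 3.14, 3.14].

### API

Orientations are given as a 3x3 rotation matrix whose columns are the frame's x, y, z axes.
In Python, from plant import bot, eyes, spot_in, trace, place_of gives the robot as it stands.
- The arm moves only by the shell command python3 -m creep 'ROWS' [FORCE]. ROWS is JSON, a list of rows, each a list of 3 entries, a list of its own where there are three numbers: the shift along the tool's x, y, z in cm, then the turn, a rotation vector about the tool's x, y, z in degrees, then the opening, from -1 (shut) to 1 (fully open). In form: [[[x, y, z], [rx, ry, rz], hand], ...]. A call has 1 to 20 rows; each row shifts and turns the commanded pose from where the row before left it, along the tool's axes as they then stand; what a row does not reach is not made up. A row lasts 1/12 s, in which the tool goes at most 41.7 mm and 7.16 degrees, less where a joint would pass 70% of its speed; a pose out of reach is approached as far as the arm can. A call with a gripper value outside its range is refused whole. The fingers move at their own pace and stop on an object; FORCE is the grip in N (left out, the last holds). Time passes only in rows, so rows that do not move let the fingers close. It gives the time, the measured TCP pose, the force and the opening at its end, in the units of the state.
- bot.observe(): the state, without advancing time (a new reading comes with each control period).
- eyes.grab_frame(name): name is "scene" or "side" or "wrist"; returns (picture, depth): 420x560x3 uint8, blue, green, red; 420x560 float32, m along the optical axis (not along the pixel's ray), 0 where there is no reading.
- eyes.camera_model(name): a dict with "fx", "fy", "cx", "cy" (pixels), "k1" (the pictures are not rectified: a ray, as slopes to the right and down, at radius r is drawn at 1 + k1 r^2 times it, then the intrinsics apply), "world_to_cam" (4x4, takes a point from world to camera coordinates). Camera axes: x right, y down, z forward; pixel columns grow to the right and rows downward; lengths in m; the calibration is good to about 2 mm. A picture is of the moment at which its call begins: read the wrist's pose just before it. camera_model takes no time and is no camera call; for the wrist camera it gives the pose at the moment of the call.
- bot.job_done(): hands the job in, once; it reports no verdict.
Trained networks look in the newest picture that a camera, given by its name, has taken for a name from the list of things; names that differ only in an ending like _2 or _b are one class to them, and where a whole thing is asked for, a point or a joint stands for the part that bears it (a point fixed in the world has none). Each returns a list of dicts, best first, with "conf" (0 to 1); they miss things now and then, are a little off and sometimes report something else, mostly with a low value. They report only what shows in the picture. A call takes as long as a camera call. They do not tell look-alikes from the thing itself.
- spot_in(camera, query): "uv" ([column, row] in pixels, amid what is visible of it).
- trace(camera, query): "mask" (420x560 bool, what is visible of it) and "uv" ([column, row] in pixels, amid what is visible of it).
- place_of(camera, query): "uv" ([column, row] in pixels: a listed point, or the origin of a listed thing).
The state is a dict: "clock": time; "qpos": joint angles; "joint_velocities": joint speeds; "joint_torque": joint torques, N m; "tcp_pos": TCP position; "tcp_rot": TCP orientation; "force": force on the tool from outside, world axes, zero at the start; "ft_torque": the same for the moment, N m; "opening": opening from 0.0 (shut) to 1.0 (fully open).
Only numpy, scipy, OpenCV 4.12 (cv2) and the standard library are available. Lean on these libraries where they do the work, as an engineer would, in place of code of your own. Each camera call takes 0.05 s, during which the arm holds its last target.

### The job

Take the meter module (the one with the pointer dial) off the sloping stand for servicing: by its handle, first tilt its lower end up until the module is about level while its nib stays on the ledge, then lift the nib off the ledge. Set it down, without dropping it, face up in the middle of the cork mat, and leave the other two modules hanging where they are.

Things in the scene. Friction and masses are not known exactly. Their poses are not given: they have to be found in the camera images.
- meter_module: Flat dark module with a square white pointer dial, 132 x 70 x 26 mm, 0.35 kg, hung loose in any of three bays 90 mm apart. Axes: x up the slope, y across, z out of its face; hung, it slopes 25 deg, lower end towards the robot. Origin: seat line at its upper end, on the axis of the ledge (rounded top, radius 4 mm, 90 mm above the table) about which it tilts. Body x -118 to 14 mm, z 4 to 30 mm
- meter_mid (a point): Bottom middle of the meter module: x -52, z -10 mm in its axes. Nib (lip behind the ledge, x 4.5 to 14.5 mm) and rubber foot (x -112 mm) reach down to z -10 mm, so on a flat surface it lies level with its origin 10 mm up. Steel bar handle near its lower end: bar along x, 52 mm long, 12 mm wide in y, z 50 to 66 mm, centre x -90, y 0 mm (module axes); the bar stands 20 mm clear of the face
- knob_module: Neighbouring module, same size, handle and origin as the meter module, with two round knobs (10 mm high) on its face; stays hanging.
- speaker_module: Neighbouring module, same size, handle and origin as the meter module, with a round perforated speaker grille on its face; stays hanging.
- mat: Thin fixed cork mat on the table beside the stand, 200 mm (its x) by 160 mm (its y), 4 mm thick; origin at the centre of its underside, z up.
Mind the look-alikes: they are no part of the job. Leave any pink or red look-alike of the meter_module alone.

How it is judged:
By the outcome, as a careful person would: the job done as asked, in the order asked, and still so for the second after the job is handed in, with the robot touching nothing.
It also fails if it takes over 42 s, if anything falls off the work surface, if the arm or the gripper's body presses on something with over 40 N, if the wrist force passes 120 N, or if a joint passes its speed limit or range.

## Working session

There is one attempt and no reset: what is moved stays moved. The work goes in short steps, Python scripts to look and compute and a shell command to move; the robot and the scene stay as the last step left them, time stands still between calls to the robot, and variables do not carry over. Pictures are saved under pics/ and viewed, and the job is handed in when it is done.

```bash
mkdir -p pics; ls
python3 - <<'E'
from plant import bot, eyes, spot_in, trace, place_of
import cv2
s=bot.observe();print(s['clock'],s['tcp_pos'],s['tcp_rot'],s['opening'],bot.grasp_offset)
for c in ['scene','side']:
    p,d=eyes.grab_frame(c);cv2.imwrite(f'pics/{c}0.png',p)
    for q in ['meter_module','knob_module','speaker_module','mat','meter_mid']:
        print(c,q,[(r['uv'],round(r['conf'],2)) for r in place_of(c,q)])
E
```

```text
pics
0.0 [ 0.21241146 -0.58754948  0.23072326] [[ 9.40466006e-01  3.39887648e-01 -2.79225688e-04]
 [ 3.39887744e-01 -9.40465371e-01  1.09903424e-03]
 [ 1.10946071e-04 -1.12850973e-03 -9.99999357e-01]] 0.9996690303730323 0.0187
scene meter_module [([262.4, 268.6], 0.88), ([183.0, 132.4], 0.88), ([434.4, 294.7], 0.87), ([272.5, 263.0], 0.16)]
scene knob_module [([337.3, 281.8], 0.55)]
scene speaker_module [([306.4, 274.1], 0.79)]
scene mat [([177.2, 216.1], 0.73)]
scene meter_mid [([197.6, 135.3], 0.93), ([425.1, 314.5], 0.7)]
side meter_module [([201.1, 199.2], 0.87), ([188.2, 346.7], 0.59)]
side knob_module [([186.3, 247.7], 0.87)]
side speaker_module [([195.2, 221.4], 0.83)]
side mat [([264.0, 166.6], 0.7)]
side meter_mid [([216.5, 207.8], 0.79), ([170.4, 337.1], 0.78), ([349.4, 156.8], 0.58)]
```

View pics/scene0.png

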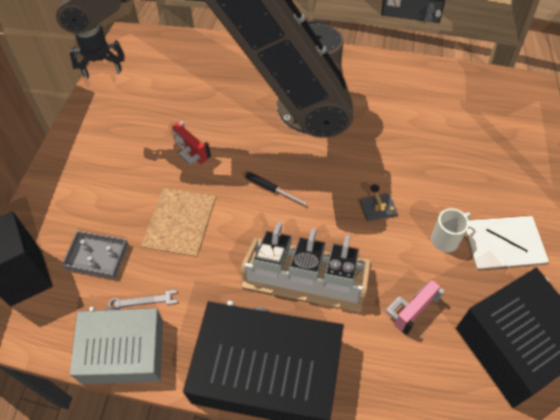

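View pics/side0.png

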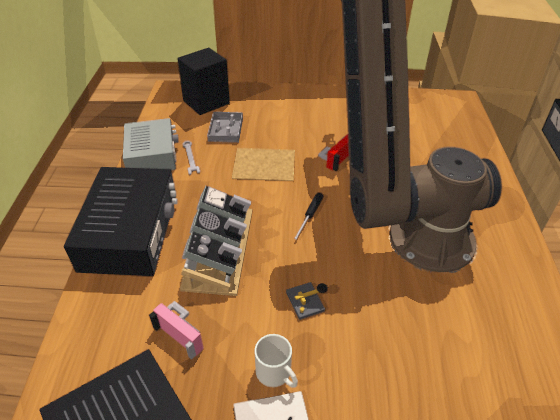

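```bash
cat > h.py <<'E'
from plant import bot, eyes, spot_in, trace, place_of
import numpy as np, cv2
def und(m,uv):
    K=np.array([[m['fx'],0,m['cx']],[0,m['fy'],m['cy']],[0,0,1.]])
    return cv2.undistortPoints(np.array(uv,float).reshape(-1,1,2),K,np.array([m['k1'],0,0,0.]),).reshape(-1,2)
def T(m): return np.linalg.inv(np.array(m['world_to_cam']))
def pts(m,uv,z):
    s=und(m,uv); z=np.asarray(z).reshape(-1,1); c=np.hstack([s*z,z]); t=T(m)
    return c@t[:3,:3].T+t[:3,3]
def ray_h(m,uv,h):
    s=und(m,uv); t=T(m); d=np.hstack([s,np.ones((len(s),1))])@t[:3,:3].T
    return t[:3,3]+d*((h-t[2,3])/d[:,2])[:,None]
def proj(m,P):
    W=np.array(m['world_to_cam']);c=np.atleast_2d(P)@W[:3,:3].T+W[:3,3]
    K=np.array([[m['fx'],0,m['cx']],[0,m['fy'],m['cy']],[0,0,1.]])
    return cv2.projectPoints(c,np.zeros(3),np.zeros(3),K,np.array([m['k1'],0,0,0.]))[0].reshape(-1,2)
def cloud(name):
    p,d=eyes.grab_frame(name);m=eyes.camera_model(name)
    v,u=np.mgrid[:420,:560];P=pts(m,np.stack([u.ravel(),v.ravel()],1),d.ravel()).reshape(420,560,3)
    P[d==0]=np.nan
    return p,d,m,P
E
python3 - <<'E'
from h import *
np.set_printoptions(precision=4,suppress=True)
for c,o in [('scene',{'meter':[262.4,268.6],'spk':[306.4,274.1],'knob':[337.3,281.8]}),('side',{'meter':[201.1,199.2],'spk':[195.2,221.4],'knob':[186.3,247.7]})]:
    p,d,m,P=cloud(c)
    for k,uv in o.items(): print(c,k,ray_h(m,[uv],0.09))
    r=trace(c,'mat')[0]; X=P[r['mask']]; X=X[~np.isnan(X[:,0])]
    print('mat',np.median(X,0)); q=X[np.abs(X[:,2]-.004)<.01,:2].astype(np.float32); print(cv2.minAreaRect(q))
    np.savez(c+'.npz',p=p,P=P)
    for r in trace(c,'meter_module')[:4]:
        X=P[r['mask']];X=X[~np.isnan(X[:,0])]; print(r['uv'],r['conf'],X.mean(0),X.min(0),X.max(0))
    b=dict(scene=(235,215,150,100),side=(170,175,100,130))[c];x,y,w,h=b
    cv2.imwrite(f'pics/{c}_z.png',cv2.resize(p[y:y+h,x:x+w],None,fx=5,fy=5,interpolation=2))
E
```

```text
scene meter [[ 0.6567 -0.0329  0.09  ]]
scene spk [[0.6524 0.075  0.09  ]]
scene knob [[0.66   0.1515 0.09  ]]
mat [ 0.5158 -0.3051  0.005 ]
((0.5085971355438232, -0.3069530725479126), (0.16430585086345673, 0.20257839560508728), 89.0885009765625)
[409.3, 303.4] 0.96 [0.6726 0.3448 0.0501] [ 0.5727  0.2801 -0.0058] [0.7356 0.4303 0.0774]
[269.8, 254.1] 0.77 [ 0.6132 -0.0177  0.1019] [ 0.4759 -0.0757 -0.0052] [0.6741 0.0182 0.1291]
[191.6, 145.5] 0.7 [ 0.2671 -0.3389  0.0474] [ 0.1339 -0.4347 -0.0085] [ 0.3292 -0.2741  0.0772]
side meter [[ 0.6651 -0.0328  0.09  ]]
side spk [[0.6672 0.0546 0.09  ]]
side knob [[0.6744 0.1488 0.09  ]]
mat [ 0.5085 -0.3027  0.0053]
((0.509002685546875, -0.31385308504104614), (0.18046844005584717, 0.2024243026971817), 89.66602325439453)
[336.7, 154.6] 0.86 [ 0.2693 -0.3199  0.0457] [ 0.2229 -0.4671 -0.0033] [ 0.3225 -0.2737  0.0758]
[221.6, 201.5] 0.63 [ 0.5997 -0.0155  0.095 ] [ 0.5241 -0.1937 -0.004 ] [0.6996 0.0702 0.1285]
[180.4, 324.2] 0.56 [0.6637 0.3563 0.0492] [ 0.6039  0.2549 -0.0046] [0.7331 0.4162 0.0755]
```

Run:
```python
from h import *
for c in ['scene','side']:
    z=cv2.imread(f'pics/{c}_z.png');print(z.shape)
```

```text
(500, 750, 3)
(650, 500, 3)
```

View pics/scene_z.png

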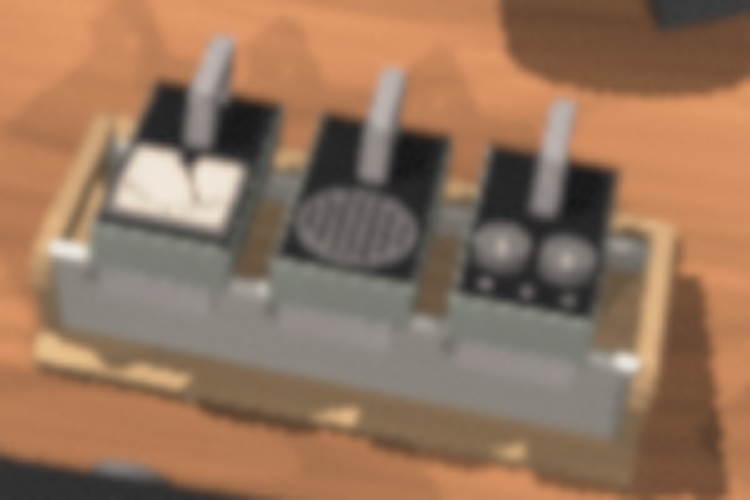

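View pics/side_z.png

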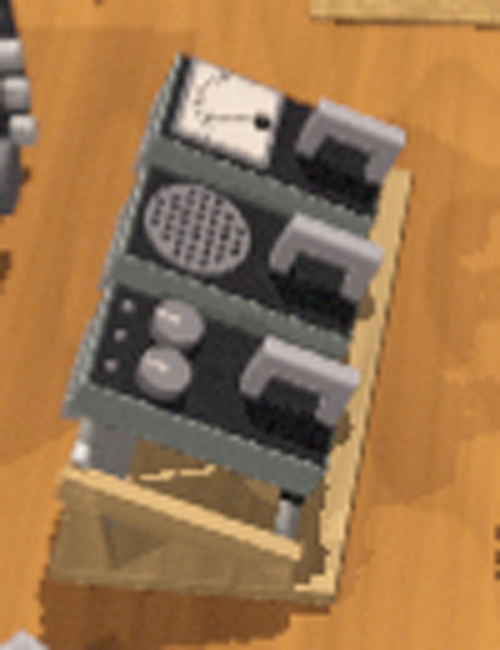

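```bash
cat >> h.py <<'E'
def Rm(yaw,tilt):
    c,s=np.cos(yaw),np.sin(yaw);ct,st=np.cos(tilt),np.sin(tilt)
    u=np.array([c,s,0]);x=ct*u+st*np.array([0,0,1]);y=np.array([-s,c,0]);return np.stack([x,y,np.cross(x,y)],1)
E
python3 - <<'E'
from h import *
from scipy.optimize import least_squares
np.set_printoptions(precision=4,suppress=True)
N,F,a=-.118,.014,.035
obs=[]
def add(c,i,x,y,X,Y):
    ox,oy=dict(scene=(235,215),side=(170,175))[c]
    obs.append((c,[x,y+.09*i,.03],[(X+.5)/5-.5+ox,(Y+.5)/5-.5+oy]))
for i,L in enumerate([[(160,82),(283,103),(240,237),(100,215)],[(322,115),(450,138),(415,272),(280,255)],[(487,148),(617,170),(598,305),(455,290)]]):
    for (x,y),q in zip([(N,-a),(N,a),(F,a),(F,-a)],L): add('scene',i,x,y,*q)
for i,x,y,X,Y in [(0,F,-a,178,55),(0,F,a,140,160),(0,N,a,370,215),(1,F,a,107,255),(1,N,a,345,340),(2,F,a,80,390),(2,N,a,322,470)]: add('side',i,x,y,X,Y)
M={c:eyes.camera_model(c) for c in('scene','side')}
def res(p,cams=('scene','side')):
    R=Rm(p[2],np.radians(25));o=np.array([p[0],p[1],.09]);r=[]
    for c,l,uv in obs:
        if c in cams: r.append(proj(M[c],o+R@np.array(l))[0]-uv)
    return np.array(r).ravel()
for cams in [('scene','side'),('scene',),('side',)]:
    s=least_squares(res,[.66,-.03,0],args=(cams,));print(cams,s.x,np.degrees(s.x[2]),'rms',np.sqrt(np.mean(s.fun**2)))
    p=s.x;R=Rm(p[2],np.radians(25));o=np.array([p[0],p[1],.09]);print('handle',o+R@[-.09,0,.058])
# depth check: points above .1 near handle
for c in M:
    P=np.load(c+'.npz')['P'].reshape(-1,3);q=R.T@(P-o).T
    for i in range(3):
        k=(q[2]>.055)&(q[2]<.075)&(abs(q[0]+.09)<.04)&(abs(q[1]-.09*i)<.025);print(c,i,k.sum(),np.median(q[:,k],1), q[:,k].min(1),q[:,k].max(1))
        k=(abs(q[2]-.03)<.012)&(abs(q[0]+.02)<.03)&(abs(q[1]-.09*i)<.03);print('  face z',np.median(q[2,k]))
E
```

```text
('scene', 'side') [ 0.6555 -0.0218 -0.0325] -1.8629026833748574 rms 1.8005306524948654
handle [ 0.5494 -0.0184  0.1045]
('scene',) [ 0.6526 -0.0222 -0.035 ] -2.003378543937496 rms 1.5978356576504509
handle [ 0.5466 -0.0185  0.1045]
('side',) [ 0.6607 -0.0213 -0.0216] -1.2356062601714233 rms 1.5476113653192445
handle [ 0.5547 -0.019   0.1045]
scene 0 91 [-0.0856  0.0029  0.0684] [-0.1193 -0.0043  0.0551] [-0.0658  0.0087  0.073 ]
  face z 0.0379870731450678
scene 1 81 [-0.0825  0.0909  0.0675] [-0.1183  0.0847  0.0551] [-0.0632  0.097   0.072 ]
  face z 0.03511353650879428
scene 2 76 [-0.0813  0.1775  0.0668] [-0.118   0.1714  0.0556] [-0.0616  0.1836  0.0713]
  face z 0.03363867413585577
side 0 120 [-0.0933  0.0058  0.0667] [-0.1202 -0.0064  0.0551] [-0.0686  0.0108  0.0728]
  face z 0.0384566234354858
side 1 127 [-0.0916  0.0941  0.0655] [-0.1179  0.0807  0.055 ] [-0.0663  0.1011  0.0717]
  face z 0.034513458978527145
side 2 135 [-0.0895  0.1806  0.0653] [-0.1168  0.1685  0.0551] [-0.065   0.1875  0.0725]
  face z 0.03267778084842584
```

```bash
cat >> h.py <<'E'
from scipy.spatial.transform import Rotation as Ro
def delta(Pt,Rt,s=None):
    s=s or bot.observe();R0=np.array(s['tcp_rot']);p=np.array(s['tcp_pos'])
    print('shift now-frame cm',np.round(R0.T@(Pt-p)*100,2),'rotvec deg',np.round(np.degrees(Ro.from_matrix(R0.T@Rt).as_rotvec()),2),'shift target-frame cm',np.round(Rt.T@(Pt-p)*100,2))
E
python3 - <<'E'
from h import *
np.set_printoptions(precision=4,suppress=True)
m=eyes.camera_model('wrist');s=bot.observe()
t=T(m);R=s['tcp_rot'];print('cam in tool',np.array(R).T@t[:3,:3],np.array(R).T@(t[:3,3]-s['tcp_pos']),m['fx'])
M=Rm(np.radians(-1.9),np.radians(25));Rt=M@np.diag([1,-1,-1.])
h=np.array([.6555,-.0218,.09])+M@[-.09,0,.058]
delta(h+M@[0,0,.12],Rt)
E
```

```text
cam in tool [[ 0.0002 -0.9576 -0.2881]
 [ 1.      0.0004 -0.0006]
 [ 0.0007 -0.2881  0.9576]] [ 0.0737 -0.001  -0.143 ] 344.03032432522986
shift now-frame cm [ 46.34 -43.98   1.8 ] rotvec deg [-4.75 24.7  21.43] shift target-frame cm [ 23.46 -58.04  12.93]
```

```bash
python3 -m creep '[[[2.4,-2.3,0],[0,0,0],1],[[2.6,-2.45,0],[0,0,0],1],[[2.6,-2.45,0],[0,0,0],1],[[2.6,-2.45,0],[0,0,0],1],[[2.6,-2.45,0],[0,0,0],1],[[2.6,-2.45,0],[0,0,0],1],[[2.6,-2.45,0.1],[0,0,0],1],[[2.6,-2.45,0.1],[0,0,0],1],[[2.6,-2.45,0.2],[0,0,0],1],[[2.6,-2.45,0.2],[0,0,0],1],[[2.6,-2.45,0.2],[0,0,0],1],[[2.6,-2.45,0.2],[0,0,0],1],[[2.6,-2.45,0.2],[0,0,0],1],[[2.6,-2.45,0.2],[0,0,0],1],[[2.6,-2.45,0.2],[0,0,0],1],[[2.6,-2.45,0.2],[0,0,0],1],[[2.6,-2.45,0],[0,0,0],1],[[2.3,-2.5,0],[0,0,0],1]]'
python3 -m creep '[[[0,0,0],[-0.95,4.94,4.29],1],[[0,0,0],[-0.95,4.94,4.29],1],[[0,0,0],[-0.95,4.94,4.29],1],[[0,0,0],[-0.95,4.94,4.29],1],[[0,0,0],[-0.95,4.94,4.27],1],[[0,0,0],[0,0,0],0.2],[[0,0,0],[0,0,0],0.2]]'
python3 - <<'E'
from h import *
np.set_printoptions(precision=4,suppress=True)
p,d,m,P=cloud('wrist');cv2.imwrite('pics/w1.png',p);np.savez('w1.npz',p=p,P=P,d=d)
for q in ['meter_module']:
    print(q,[(r['uv'],round(r['conf'],2)) for r in place_of('wrist',q)])
M=Rm(np.radians(-1.9),np.radians(25));o=np.array([.6555,-.0218,.09])
delta(o+M@[-.09,0,.058+.12],M@np.diag([1,-1,-1.]))
q=((P.reshape(-1,3)-o)@M)
k=(q[:,2]>.056)&(q[:,2]<.08)&(abs(q[:,0]+.09)<.05)&(abs(q[:,1])<.03);print(k.sum(),np.median(q[k],0),q[k].min(0),q[k].max(0))
E
```

```text
clock: 2.4
tcp_pos: [0.4992, -0.0148, 0.2134]
tcp_rot: [[0.94, 0.34, 0.001], [0.34, -0.94, -0.0], [0.0, 0.0, -1.0]]
force: [1.1, 0.2, 0.5]
opening: 0.998
clock: 2.98
tcp_pos: [0.498, -0.0165, 0.2134]
tcp_rot: [[0.907, -0.031, 0.42], [-0.028, -1.0, -0.014], [0.421, 0.001, -0.907]]
force: [-0.3, 0.5, -0.6]
opening: 0.747
meter_module [([277.1, 86.8], 0.89)]
shift now-frame cm [-0.04 -0.01  0.02] rotvec deg [-0.01  0.08  0.13] shift target-frame cm [-0.04 -0.01  0.02]
1028 [-0.0874  0.003   0.0663] [-0.1147 -0.0033  0.0561] [-0.0633  0.0086  0.0686]
```

View pics/w1.png

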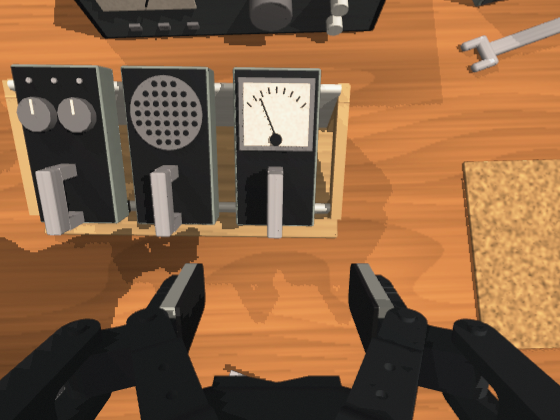

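Run:
```python
from h import *
np.set_printoptions(precision=4,suppress=True)
f=np.load('w1.npz');P=f['P'].reshape(-1,3)
M=Rm(np.radians(-1.9),np.radians(25));o=np.array([.6555,-.0218,.09]);q=(P-o)@M
k=(q[:,2]>.062)&(q[:,2]<.072)&(abs(q[:,0]+.09)<.035)&(abs(q[:,1])<.03);b=q[k]
print('bar top',np.percentile(b,[1,50,99],axis=0)); print(np.polyfit(b[:,0],b[:,1],1),np.degrees(np.arctan(np.polyfit(b[:,0],b[:,1],1)[0])), 'z slope',np.polyfit(b[:,0],b[:,2],1))
k=(abs(q[:,2]-.032)<.006)&(q[:,0]>-.13)&(q[:,0]<.03)&(abs(q[:,1])<.043);b=q[k]
print('face',k.sum(),np.percentile(b,[.3,50,99.7],axis=0),np.linalg.lstsq(np.c_[b[:,:2],np.ones(len(b))],b[:,2],rcond=None)[0])
print(cv2.minAreaRect(b[:,:2].astype(np.float32)))
print(cv2.minAreaRect(q[(abs(q[:,2]-.0665)<.004)&(abs(q[:,0]+.09)<.035)&(abs(q[:,1])<.03)][:,:2].astype(np.float32)))
```

```text
bar top [[-0.1142 -0.0032  0.0638]
 [-0.0879  0.003   0.0663]
 [-0.0637  0.0086  0.0678]]
[-0.0095  0.0019] -0.5431050297370725 z slope [-0.0028  0.0659]
face 12016 [[-0.1163 -0.0329  0.0284]
 [-0.0402  0.0016  0.0325]
 [ 0.0142  0.0368  0.0379]] [ 0.034  -0.0042  0.035 ]
((-0.05168208107352257, 0.0019562020897865295), (0.07029741257429123, 0.1325642615556717), 89.33375549316406)
((-0.08899743854999542, 0.0025752929504960775), (0.011844699271023273, 0.05135726556181908), 89.70023345947266)
```

Run:
```python
from h import *
np.set_printoptions(precision=4,suppress=True)
M0=Rm(np.radians(-1.9),np.radians(25));H=np.array([.6555,-.0218,.09])+M0@[-.089,.0026,.058]
M=Rm(np.radians(-2.4),np.radians(25));o=H-M@[-.09,0,.058];print('H',H,'o',o)
delta(o+M@[-.09,0,.039],M@np.diag([1,-1,-1.]))
```

```text
H [ 0.5505 -0.0157  0.105 ] o [ 0.6565 -0.0202  0.0904]
shift now-frame cm [ 0.07 -0.26 13.92] rotvec deg [-0.22  0.08  0.58] shift target-frame cm [ 0.05 -0.32 13.92]
```

Sideways and yaw correction, then down along the module normal (slowing), then close.

```bash
python3 -m creep '[[[0.05,-0.3,0.5],[-0.2,0.1,0.55],0.2],[[0,0,1.5],[0,0,0],0.2],[[0,0,2],[0,0,0],0.2],[[0,0,2],[0,0,0],0.2],[[0,0,2],[0,0,0],0.2],[[0,0,2],[0,0,0],0.2],[[0,0,1.5],[0,0,0],0.2],[[0,0,1.2],[0,0,0],0.2],[[0,0,0.8],[0,0,0],0.2],[[0,0,0.4],[0,0,0],0.2],[[0,0,0],[0,0,0],0.2],[[0,0,0],[0,0,0],0.2]]' 60
python3 - <<'E'
from h import *
p,d,m,P=cloud('wrist');cv2.imwrite('pics/w2.png',p)
M=Rm(np.radians(-2.4),np.radians(25));o=np.array([.6565,-.0202,.0904])
delta(o+M@[-.09,0,.039],M@np.diag([1,-1,-1.]))
E
```

```text
clock: 4.08
tcp_pos: [0.5586, -0.0158, 0.0874]
tcp_rot: [[0.905, -0.042, 0.424], [-0.039, -0.999, -0.016], [0.424, -0.002, -0.906]]
force: [-0.8, -0.7, -0.3]
opening: 0.602
shift now-frame cm [0.01 0.02 0.  ] rotvec deg [-0.07 -0.11 -0.05] shift target-frame cm [0.01 0.02 0.  ]
```

View pics/w2.png

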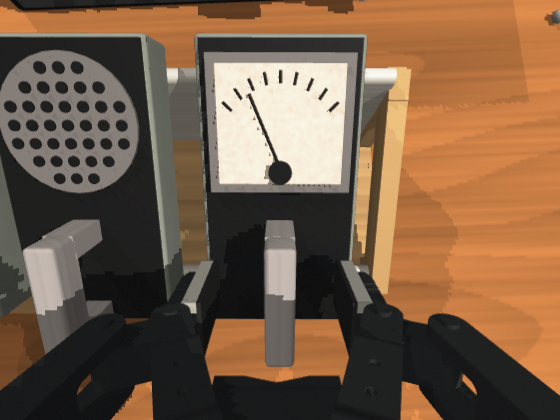

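```bash
python3 -m creep '[[[0,0,0],[0,0,0],-1],[[0,0,0],[0,0,0],-1],[[0,0,0],[0,0,0],-1],[[0,0,0],[0,0,0],-1],[[0,0,0],[0,0,0],-1],[[0,0,0],[0,0,0],-1],[[0,0,0],[0,0,0],-1],[[0,0,0],[0,0,0],-1],[[0,0,0],[0,0,0],-1],[[0,0,0],[0,0,0],-1]]' 60
python3 - <<'E'
from h import *
p,d,m,P=cloud('wrist');cv2.imwrite('pics/w3.png',p)
print(bot.observe()['opening'])
M=Rm(np.radians(-2.4),np.radians(25));o=np.array([.6565,-.0202,.0904])
delta(o+M@[-.09,0,.039],M@np.diag([1,-1,-1.]))
E
```

```text
clock: 4.97
tcp_pos: [0.5579, -0.0161, 0.0879]
tcp_rot: [[0.904, -0.044, 0.424], [-0.04, -0.999, -0.018], [0.425, -0.001, -0.905]]
force: [-3.0, -0.0, 6.1]
opening: 0.126
0.13121941576617843
shift now-frame cm [ 0.05 -0.01  0.04] rotvec deg [ 0.   -0.13 -0.1 ] shift target-frame cm [ 0.05 -0.01  0.04]
```

View pics/w3.png

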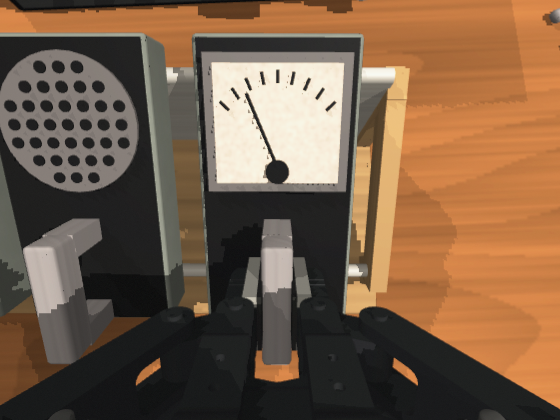

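```bash
python3 -m creep '[[[0.087,0,-0.195],[0,-1.25,0],-1],[[0.087,0,-0.195],[0,-1.25,0],-1],[[0.087,0,-0.195],[0,-1.25,0],-1],[[0.087,0,-0.195],[0,-1.25,0],-1],[[0.087,0,-0.195],[0,-1.25,0],-1],[[0.087,0,-0.195],[0,-1.25,0],-1],[[0,0,0],[0,0,0],-1]]' 80
python3 - <<'E'
from h import *
s=bot.observe();print(s['force'],s['ft_torque'],s['opening'])
p,d,m,P=cloud('wrist');cv2.imwrite('pics/w4.png',p)
M=Rm(np.radians(-2.4),np.radians(17.5));o=np.array([.6565,-.0202,.0904])
delta(o+M@[-.0905,0,.0394],M@np.diag([1,-1,-1.]))
E
```

```text
clock: 5.6
tcp_pos: [0.5585, -0.015, 0.0989]
tcp_rot: [[0.947, -0.041, 0.32], [-0.041, -0.999, -0.008], [0.32, -0.005, -0.947]]
force: [-1.8, -1.9, -1.0]
opening: 0.125
[-1.80800193 -1.90232907 -1.01449487] [-0.25703801  0.50062578 -0.22191669] 0.12520268753377767
shift now-frame cm [ 0.07  0.11 -0.2 ] rotvec deg [-0.29 -1.23 -0.06] shift target-frame cm [ 0.06  0.11 -0.2 ]
```

View pics/w4.png

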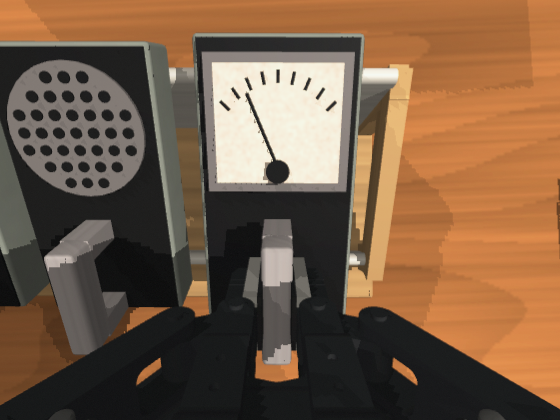

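```bash
python3 -m creep '[[[0.087,0,-0.195],[0,-1.25,0],-1],[[0.087,0,-0.195],[0,-1.25,0],-1],[[0.087,0,-0.195],[0,-1.25,0],-1],[[0.087,0,-0.195],[0,-1.25,0],-1],[[0.087,0,-0.195],[0,-1.25,0],-1],[[0.087,0,-0.195],[0,-1.25,0],-1],[[0.087,0,-0.195],[0,-1.25,0],-1],[[0,0,0],[0,0,0],-1]]'
python3 -m creep '[[[0.087,0,-0.195],[0,-1.25,0],-1],[[0.087,0,-0.195],[0,-1.25,0],-1],[[0.087,0,-0.195],[0,-1.25,0],-1],[[0.087,0,-0.195],[0,-1.25,0],-1],[[0.087,0,-0.195],[0,-1.25,0],-1],[[0.087,0,-0.195],[0,-1.25,0],-1],[[0.087,0,-0.195],[0,-1.25,0],-1],[[0,0,0],[0,0,0],-1],[[0,0,0],[0,0,0],-1]]'
python3 - <<'E'
from h import *
p,d,m,P=cloud('wrist');cv2.imwrite('pics/w5.png',p)
s=bot.observe();print(s['force'],s['ft_torque'],s['opening'])
M=Rm(np.radians(-2.4),0);o=np.array([.6565,-.0202,.0904])
delta(o+M@[-.0905,0,.0394],M@np.diag([1,-1,-1.]))
p,d,m,P=cloud('side');cv2.imwrite('pics/s5.png',np.vstack([cv2.resize(p[150:290,130:330],None,fx=4,fy=4)]))
Q=P.reshape(-1,3);k=(abs(Q[:,0]-.6)<.08)&(abs(Q[:,1]+.02)<.03)&(Q[:,2]>.11)&(Q[:,2]<.13);print(k.sum(),np.polyfit(Q[k,0],Q[k,2],1),Q[k].mean(0))
E
```

```text
clock: 6.32
tcp_pos: [0.561, -0.0149, 0.1134]
tcp_rot: [[0.984, -0.041, 0.173], [-0.041, -0.999, -0.002], [0.173, -0.006, -0.985]]
force: [-1.9, -1.1, -1.9]
opening: 0.127
clock: 7.07
tcp_pos: [0.5656, -0.0152, 0.1272]
tcp_rot: [[0.999, -0.041, 0.023], [-0.041, -0.999, 0.005], [0.023, -0.006, -1.0]]
force: [-0.1, 0.2, -2.2]
opening: 0.123
[ 0.91804699  0.40646321 -1.97072906] [ 0.10410832 -0.18095426  0.01809038] 0.12594406835440924
shift now-frame cm [ 0.06  0.11 -0.25] rotvec deg [-0.32 -1.32  0.04] shift target-frame cm [ 0.06  0.11 -0.26]
577 [0.05616238 0.08929808] [ 0.60978723 -0.01443545  0.12354518]
```

View pics/w5.png

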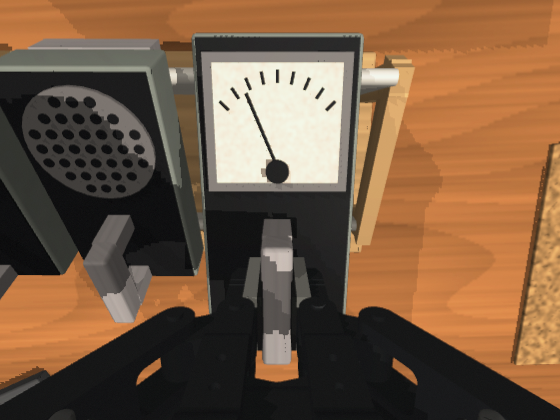

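View pics/s5.png

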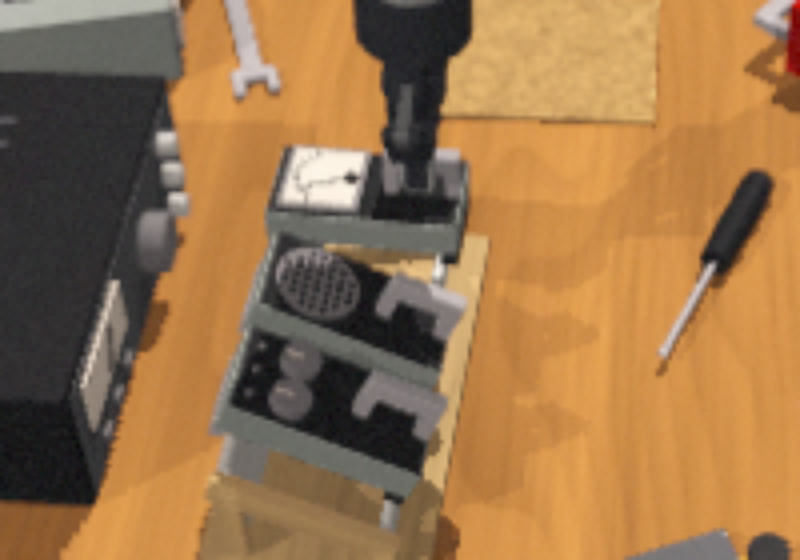

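```bash
python3 -m creep '[[[0.087,0,-0.2],[0,-1.25,0],-1],[[0,0,0],[0,0,0],-1],[[0,0,-0.3],[0,0,0],-1],[[0,0,-0.5],[0,0,0],-1],[[0,0,-0.7],[0,0,0],-1],[[0,0,-1],[0,0,0],-1],[[0,0,-1.5],[0,0,0],-1],[[0,0,-1.5],[0,0,0],-1],[[0,0,-1.5],[0,0,0],-1],[[0,0,-1],[0,0,0],-1],[[0,0,-0.5],[0,0,0],-1],[[0,0,0],[0,0,0],-1]]'
python3 - <<'E'
from h import *
np.set_printoptions(precision=4,suppress=True)
p,d,m,P=cloud('wrist');cv2.imwrite('pics/w6.png',p)
s=bot.observe();print(s['force'],s['ft_torque'],s['opening'])
for c in ['scene','side']:
    p,d,m,P=cloud(c);cv2.imwrite(f'pics/{c}6.png',p)
    r=trace(c,'mat')[0];X=P[r['mask']];X=X[~np.isnan(X[:,0])]
    X=X[abs(X[:,2]-.004)<.006];print(c,r['conf'],len(X),cv2.minAreaRect(X[:,:2].astype(np.float32)),np.percentile(X,[1,50,99],axis=0))
    cv2.imwrite(f'pics/{c}6m.png',(r['mask']*255).astype(np.uint8))
E
```

```text
clock: 8.17
tcp_pos: [0.5665, -0.0159, 0.2161]
tcp_rot: [[0.999, -0.041, 0.002], [-0.041, -0.999, 0.005], [0.002, -0.005, -1.0]]
force: [0.4, -0.6, -4.3]
opening: 0.123
[-0.0478  0.3727 -5.5386] [-0.0126  0.1298 -0.0019] 0.12282909537541714
scene 0.91 3255 ((0.5088486075401306, -0.3078530728816986), (0.20256611704826355, 0.16283653676509857), 0.6473684906959534) [[ 0.4114 -0.3855 -0.001 ]
 [ 0.5152 -0.3054  0.0048]
 [ 0.6065 -0.2285  0.0095]]
side 0.9 1574 ((0.5031664967536926, -0.30853214859962463), (0.1930878758430481, 0.17129039764404297), 1.2007545232772827) [[ 0.4077 -0.3873 -0.0001]
 [ 0.4921 -0.3105  0.0052]
 [ 0.5958 -0.228   0.0096]]
```

View pics/w6.png

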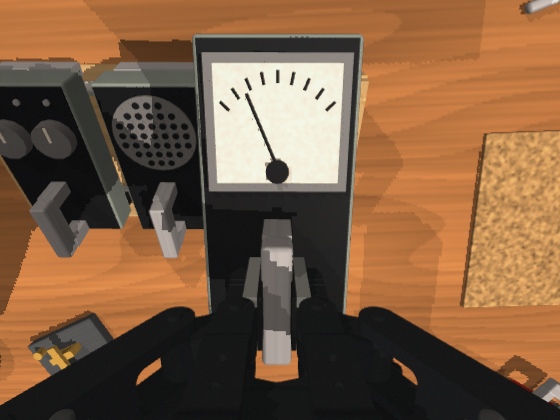

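View pics/side6.png

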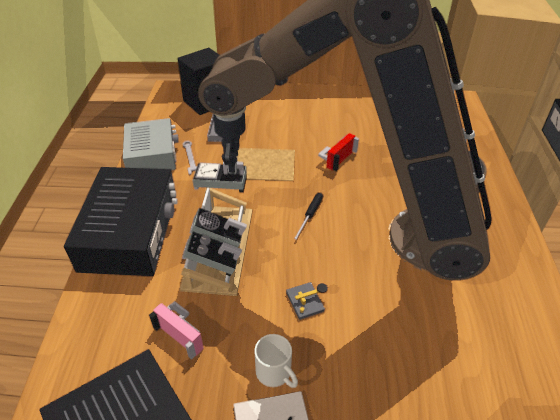

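View pics/scene6.png

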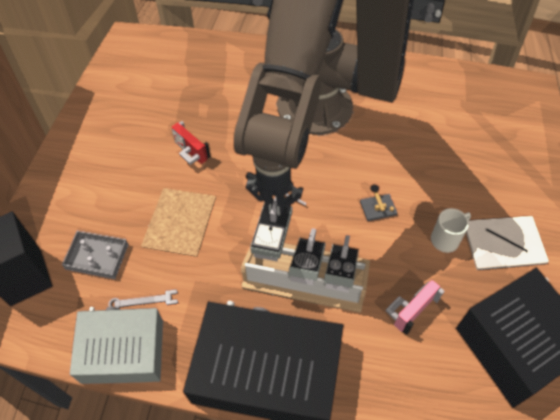

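Run:
```python
from h import *
M=Rm(np.radians(0.6),0)
delta(np.array([.509,-.3075,.0534])+M@[-.0385,0,0],M@np.diag([1,-1,-1.]))
```

```text
shift now-frame cm [-8.31 29.66 15.92] rotvec deg [-0.3   0.08 -2.98] shift target-frame cm [-9.86 29.1  16.06]
```

```bash
python3 -m creep '[[[0,0,0],[-0.15,0.04,-1.5],-1],[[0,0,0],[-0.15,0.04,-1.48],-1],[[-0.27,0.8,0],[0,0,0],-1],[[-0.54,1.6,0],[0,0,0],-1],[[-0.746,2.2,0],[0,0,0],-1],[[-0.746,2.2,0],[0,0,0],-1],[[-0.746,2.2,0],[0,0,0],-1],[[-0.746,2.2,0],[0,0,0],-1],[[-0.746,2.2,0],[0,0,0],-1],[[-0.746,2.2,0],[0,0,0],-1],[[-0.746,2.2,0],[0,0,0],-1],[[-0.746,2.2,0],[0,0,0],-1],[[-0.746,2.2,0],[0,0,0],-1],[[-0.746,2.2,0],[0,0,0],-1],[[-0.746,2.2,0],[0,0,0],-1],[[-0.54,1.6,0],[0,0,0],-1],[[-0.31,0.9,0],[0,0,0],-1],[[0,0,0],[0,0,0],-1],[[0,0,0],[0,0,0],-1]]'
python3 -m creep '[[[0,0,0.7],[0,0,0],-1],[[0,0,1.4],[0,0,0],-1],[[0,0,1.8],[0,0,0],-1],[[0,0,1.8],[0,0,0],-1],[[0,0,1.8],[0,0,0],-1],[[0,0,1.4],[0,0,0],-1],[[0,0,0.7],[0,0,0],-1],[[0,0,0],[0,0,0],-1],[[0,0,0],[0,0,0],-1]]'
python3 - <<'E'
from h import *
M=Rm(np.radians(0.6),0)
p,d,m,P=cloud('wrist');cv2.imwrite('pics/w7.png',p)
for c in ['scene','side']:
    p,d,m,P=cloud(c);cv2.imwrite(f'pics/{c}7.png',p)
s=bot.observe();print(s['force'])
delta(np.array([.509,-.3075,.0534])+M@[-.0385,0,0],M@np.diag([1,-1,-1.]))
E
```

```text
clock: 10.0
tcp_pos: [0.4704, -0.308, 0.2146]
tcp_rot: [[1.0, 0.01, 0.001], [0.01, -1.0, 0.0], [0.001, -0.0, -1.0]]
force: [0.4, 1.3, -5.5]
opening: 0.124
clock: 10.75
tcp_pos: [0.4712, -0.3075, 0.1188]
tcp_rot: [[1.0, 0.011, 0.001], [0.011, -1.0, -0.0], [0.001, 0.0, -1.0]]
force: [0.5, -0.1, -4.5]
opening: 0.123
[ 0.04535185  0.12605564 -4.55286391]
shift now-frame cm [-0.1  -0.02  6.62] rotvec deg [ 0.08 -0.15  0.02] shift target-frame cm [-0.08 -0.02  6.62]
```

View pics/w7.png

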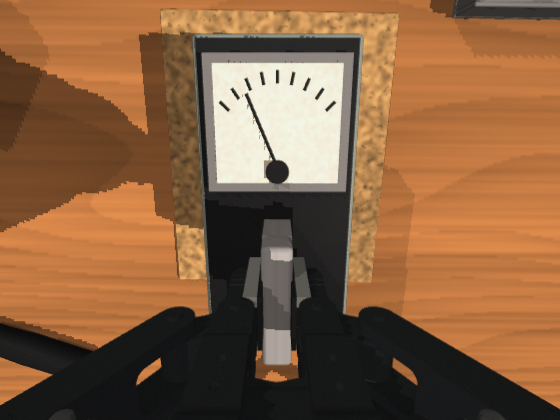

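View pics/scene7.png

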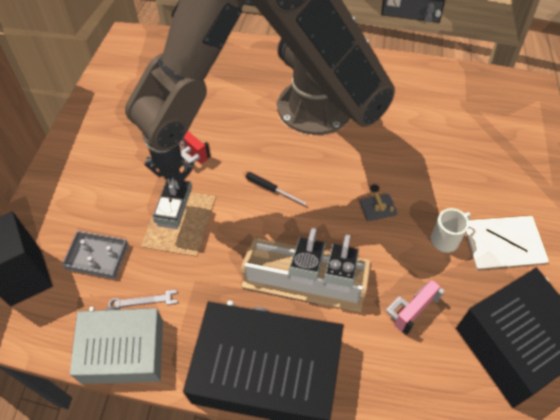

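Run:
```python
from h import *
np.set_printoptions(precision=4,suppress=True)
m=eyes.camera_model('wrist');s=bot.observe();print(s['tcp_pos'])
c=ray_h(m,[(162,10),(398,12),(372,281),(178,279)],.004);print(c,c.mean(0))
f=ray_h(m,[(194,36),(362,36)],s['tcp_pos'][2]-.0394+.030);print('far face corners',f)
print('mid est', f.mean(0)-[.066,.0,0])
```

```text
[ 0.4713 -0.308   0.1196]
[[ 0.6069 -0.229   0.004 ]
 [ 0.6075 -0.3869  0.004 ]
 [ 0.4076 -0.3876  0.004 ]
 [ 0.4077 -0.2257  0.004 ]] [ 0.5074 -0.3073  0.004 ]
far face corners [[ 0.5721 -0.2727  0.1102]
 [ 0.5728 -0.3402  0.1102]]
mid est [ 0.5064 -0.3065  0.1102]
```

View pics/side7.png

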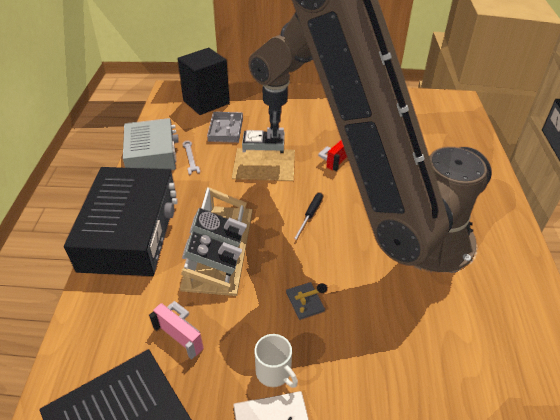

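```bash
python3 -m creep '[[[0,0,0.5],[0,0,0],-1],[[0,0,1.0],[0,0,0],-1],[[0,0,1.2],[0,0,0],-1],[[0,0,1.2],[0,0,0],-1],[[0,0,1.0],[0,0,0],-1],[[0,0,0.6],[0,0,0],-1],[[0,0,0.3],[0,0,0],-1],[[0,0,0.1],[0,0,0],-1],[[0,0,0],[0,0,0],-1],[[0,0,0],[0,0,0],-1]]'
python3 -m creep '[[[0,0,0.1],[0,0,0],-1],[[0,0,0.1],[0,0,0],-1],[[0,0,0.1],[0,0,0],-1],[[0,0,0.1],[0,0,0],-1],[[0,0,0],[0,0,0],-1],[[0,0,0],[0,0,0],-1]]'
```

```text
clock: 11.73
tcp_pos: [0.4712, -0.3081, 0.0601]
tcp_rot: [[1.0, 0.011, 0.002], [0.011, -1.0, -0.001], [0.002, 0.001, -1.0]]
force: [0.1, 0.6, -4.6]
opening: 0.126
clock: 12.23
tcp_pos: [0.471, -0.3079, 0.0557]
tcp_rot: [[1.0, 0.011, 0.001], [0.011, -1.0, -0.0], [0.001, 0.0, -1.0]]
force: [-0.4, -0.1, -4.6]
opening: 0.124
```

```bash
python3 -m creep '[[[0,0,0.1],[0,0,0],-1],[[0,0,0],[0,0,0],-1],[[0,0,0],[0,0,0],-1]]'
python3 -m creep '[[[0,0,0.07],[0,0,0],-1],[[0,0,0],[0,0,0],-1],[[0,0,0],[0,0,0],-1]]'
```

```text
clock: 12.48
tcp_pos: [0.4709, -0.3079, 0.0546]
tcp_rot: [[1.0, 0.011, 0.001], [0.011, -1.0, -0.0], [0.001, 0.0, -1.0]]
force: [0.8, -0.1, -4.2]
opening: 0.122
clock: 12.73
tcp_pos: [0.471, -0.308, 0.054]
tcp_rot: [[1.0, 0.011, 0.001], [0.011, -1.0, -0.0], [0.001, 0.0, -1.0]]
force: [0.7, 0.2, -4.5]
opening: 0.124
```

```bash
python3 -m creep '[[[0,0,0.07],[0,0,0],-1],[[0,0,0],[0,0,0],-1],[[0,0,0],[0,0,0],-1]]'
python3 -m creep '[[[0,0,0.07],[0,0,0],-1],[[0,0,0],[0,0,0],-1],[[0,0,0],[0,0,0],-1]]'
```

```text
clock: 12.98
tcp_pos: [0.471, -0.308, 0.0534]
tcp_rot: [[1.0, 0.011, 0.001], [0.011, -1.0, -0.0], [0.001, 0.0, -1.0]]
force: [-0.8, -0.8, -2.5]
opening: 0.124
clock: 13.23
tcp_pos: [0.471, -0.3083, 0.0533]
tcp_rot: [[1.0, 0.011, 0.002], [0.011, -1.0, -0.001], [0.002, 0.001, -1.0]]
force: [-3.4, -0.9, 5.1]
opening: 0.124
```

```bash
python3 -m creep '[[[0,0,-0.04],[0,0,0],-1],[[0,0,0],[0,0,0],-0.5],[[0,0,0],[0,0,0],0],[[0,0,0],[0,0,0],0],[[0,0,0],[0,0,0],0],[[0,0,0],[0,0,0],0],[[0,0,0],[0,0,0],0]]' 20
python3 - <<'E'
from h import *
p,d,m,P=cloud('wrist');cv2.imwrite('pics/w8.png',p)
E
```

```text
clock: 13.82
tcp_pos: [0.471, -0.308, 0.053]
tcp_rot: [[1.0, 0.011, 0.001], [0.011, -1.0, -0.0], [0.001, 0.0, -1.0]]
force: [-0.1, 0.5, 0.1]
opening: 0.5
```

View pics/w8.png

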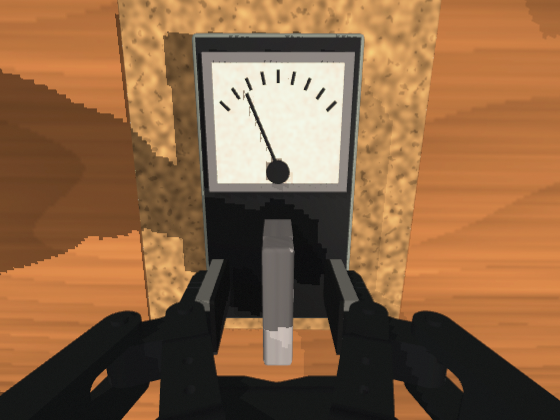

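Released cleanly: bar free at col 278, jaws at about 210 and 345. Retreat straight up.

```bash
python3 -m creep '[[[0,0,-0.5],[0,0,0],0],[[0,0,-1],[0,0,0],0],[[0,0,-1.5],[0,0,0],0],[[0,0,-2],[0,0,0],0],[[0,0,-2],[0,0,0],0],[[0,0,-2],[0,0,0],0],[[0,0,-2],[0,0,0],0],[[0,0,-2],[0,0,0],0],[[0,0,-1.5],[0,0,0],0],[[0,0,-0.8],[0,0,0],0],[[0,0,0],[0,0,0],0],[[0,0,0],[0,0,0],0]]'
python3 - <<'E'
from h import *
np.set_printoptions(precision=4,suppress=True)
p,d,m,P=cloud('wrist');cv2.imwrite('pics/w9.png',p)
r=place_of('wrist','meter_mid');print([(x['uv'],x['conf'],ray_h(m,[x['uv']],.004)) for x in r])
Q=P.reshape(-1,3);Q=Q[~np.isnan(Q[:,0])]
k=(Q[:,2]>.034)&(Q[:,2]<.052)&(abs(Q[:,0]-.52)<.12)&(abs(Q[:,1]+.307)<.06);print('face',k.sum(),cv2.minAreaRect(Q[k,:2].astype(np.float32)),np.percentile(Q[k],[1,50,99],axis=0),'slopes',np.linalg.lstsq(np.c_[Q[k,:2],np.ones(k.sum())],Q[k,2],rcond=None)[0])
k=(abs(Q[:,2]-.004)<.006)&(abs(Q[:,0]-.509)<.11)&(abs(Q[:,1]+.307)<.1)
for c in ['scene','side']:
    p,d,m,P=cloud(c);cv2.imwrite(f'pics/{c}9.png',p)
E
```

```text
clock: 14.87
tcp_pos: [0.4706, -0.3078, 0.2062]
tcp_rot: [[1.0, 0.011, 0.002], [0.011, -1.0, -0.001], [0.002, 0.001, -1.0]]
force: [1.1, 0.0, -0.3]
opening: 0.499
[]
face 11084 ((0.5073023438453674, -0.3066408932209015), (0.1326650083065033, 0.07010132074356079), 0.6522212624549866) [[ 0.444  -0.3408  0.0419]
 [ 0.5186 -0.3062  0.0456]
 [ 0.5722 -0.2724  0.0512]] slopes [0.0336 0.0011 0.0297]
```

View pics/w9.png

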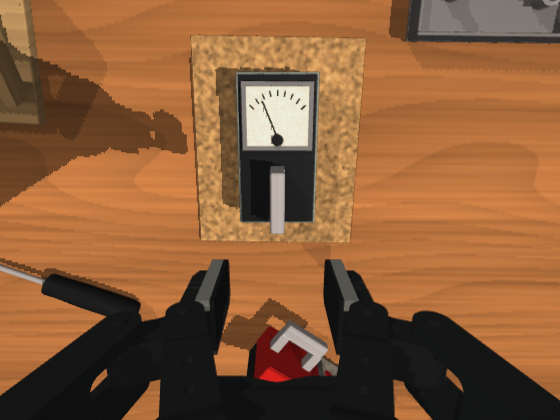

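View pics/side9.png

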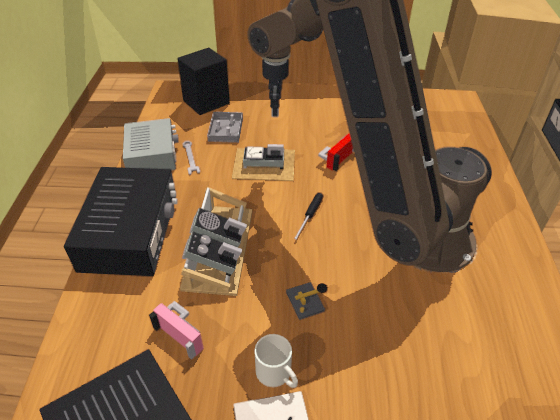

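```bash
python3 -c "
from plant import bot
s=bot.observe();print(s['clock'],s['force']);print(bot.job_done())"
```

```text
15.0667 [ 0.73247452  0.82345176 -0.44672152]
the job is handed in; nothing more can be done
None
```

The meter module is off the stand and lies face up in the middle of the cork mat. I handed the job in at 15.1 s of the 42 s allowed.

- **Removal:** I gripped the bar handle and tilted the module about the ledge from 25° to about level. The nib stayed seated and the wrist force stayed low. I then lifted the module straight up and carried it to the mat.
- **Setting down:** I lowered it in small steps until the wrist force showed contact (about 5 N), let go and backed straight up.
- **Final position:** The wrist camera puts the module's centre at (0.507, -0.307) m. The mat centre came out at (0.507 to 0.509, -0.307 to -0.308) m in the two fixes I relied on, so the module is centred to within about 2 mm.
- **Neighbours:** The last side picture shows the knob and speaker modules still hanging. The pink and red look-alikes were not touched, and the gripper is clear of everything.

**Checks that disagreed:**
- **Mat position:** The side camera's fits of the mat were looser, off by up to 6 mm. I used the scene and wrist values instead.
- **Last network check:** The last `meter_mid` query returned nothing, so the final position rests on the depth outline of the module's face.
- **Levelness:** Plane fits to the face depth read a tilt of about 2°, but a similar offset appeared while the module was still hanging on the stand. I put it down to the dial frame and camera bias rather than a real tilt.

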